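Mix the control bottle, seat it in the reader and hold the reading key half-way

ROBOT

A 7-joint arm with a two-finger parallel gripper is mounted at the origin on the work surface. World frame = base frame: x ahead of the robot, y to its left, z up, the work surface at z = 0. Lengths are in m, angles in rad, forces in N, time in s.
With the tool pointing down it reaches from about 0.4 to 0.85 m from the base axis. Payload 6.9 kg.
Tool frame: the origin (TCP) lies between the finger pads; the fingertips stand 14 mm ahead of it and the grasp point (between the pads) lies 5 mm behind it; z points along the fingers, y is the direction in which the jaws open and shut (so a half turn about z gives the same grasp; the last joint's range is limited). The gripper opens to 85 mm and grips with 20 to 120 N. Pads are 22 mm wide; open, the fingers measure 114 mm over their backs; the gripper's body (76 mm by 85 mm) begins 54 mm behind the grasp point. The pads swing forward as they close: fully open they stand 13 mm farther back than shut.
Start: joints at [-1.179, 0.507, -0.238, 1.5, 0.126, 1.149, -0.155], TCP at [0.176, 0.6, 0.245] pointing down, gripper open.
Joint ranges: [-3.08, 3.08], [-0.24, 2.05], [-1.43, 1.35], [0, 2.5], [-1.52, 4.66], [0.17, 1.96], [-2.89, 2.89]. Speed limits (rad/s): [2.39, 2.39, 3.14, 3.14, 3.14, 3.14, 3.14].

INTERFACE

Orientations are given as a unit quaternion [w, x, y, z].
In Python, from cell import * gives the robot as it stands. The module is installed in compiled form; this text tells all that it offers.
- The arm moves only by the shell command python3 -m crank 'ROWS' [OPENING] [FORCE]. ROWS is JSON, a list of rows, each a list of 6 numbers: the shift along the tool's x, y, z in cm, then the turn, a rotation vector about the tool's x, y, z in degrees. In form: [[dx, dy, dz, wx, wy, wz], ...]. A call has 1 to 12 rows; each row is the pose to reach, as a shift and turn from the pose commanded when the call began, along the tool's axes at that moment; what a row does not reach only later rows make up. A row lasts 1/10 s, in which the tool goes at most 50 mm and 8.59 degrees, less where a joint would pass 70% of its speed; a pose out of reach is approached as far as the arm can. A call with a gripper value outside its range is refused whole. OPENING is the opening in per cent of the stroke, from 0 (shut) to 100 (fully open), set as the call begins (- or left out, the last holds). The fingers move at their own pace and stop on an object; FORCE is the grip in N (left out, the last holds). Time passes only in rows, so rows that repeat a pose let the fingers close. It gives the time, the measured TCP pose, the force and the opening at its end, in the units of the state.
- sense(): the state, without advancing time (a new reading comes with each control period).
- capture(name): name is "scene" or "top"; returns the picture (480x640x3 uint8, red, green, blue); there is no depth.
- get_calibration(name): a dict with "K" (3x3 intrinsics, pixels), "dist_coeffs" ([k1, k2, p1, p2, k3] as OpenCV has them; the pictures are not rectified), "xyz" and "orientation" of the camera in the world. Camera axes: x right, y up, looking along -z (the intrinsics and any distortion apply to the point x, -y, -z); pixel columns grow to the right and rows downward; lengths in m; the calibration is good to about 2 mm. A picture is of the moment at which its call begins. get_calibration takes no time and is no camera call.
- close_job(): hands the job in, once; it reports no verdict.
The state is a dict: "clock": time; "joint_positions": joint angles; "qd": joint speeds; "joint_efforts": joint torques, N m; "ee_pos": TCP position; "tool_rot": TCP orientation; "contact_force": force on the tool from outside, world axes, zero at the start; "moment": the same for the moment, N m; "opening": opening from 0.0 (shut) to 1.0 (fully open).
Only numpy, scipy, OpenCV 4.12 (cv2) and the standard library are available. Lean on these libraries where they do the work, as an engineer would, in place of code of your own. Each camera call takes 0.05 s, during which the arm holds its last target.

TASK

Pick the blue control bottle off the steel tray, tip it about 40 degrees in the air and keep it so for a second to roll its mixing bead, bring it upright again, and set it down gently, let go, in the round well of the white reader. Then press the reader's orange spring-loaded hold key down to half of its travel (the middle of the green mark on the gauge post), never all the way to its stop, and finish while still holding it there: the reading runs only as long as the key is held. Leave the other bottles and everything else on the desk where they are.

Things in the scene. Friction and masses are not known exactly. Their poses are not given: they have to be found in the camera images.
- bottle_center (a point): The blue control bottle to be handled, loose, about 0.12 kg: round, blue body 38 mm in diameter with straight wall from the foot up to 70 mm, paper band, narrowing to a white cap 27 mm in diameter; 100 mm tall in all. The point lies on its axis half-way up, 50 mm above the foot; its z axis points to the cap. It starts upright on the tray (floor 3 mm thick), in one of four places 104 mm apart in a square; which place varies.
- white_bottle_center (a point): A white bottle with a green cap, same size as the blue one; bystander. Point on its axis 50 mm above its foot.
- amber_bottle_center (a point): An amber bottle with a black cap, same size as the blue one; bystander. Point on its axis 50 mm above its foot.
- tin_center (a point): A closed steel tin with a blue band, 60 mm in diameter, 70 mm tall; bystander on the tray. Point half-way up.
- tray: Fixed square steel tray, 220 x 220 mm, 3 mm floor, rim 12 mm high. Origin at the centre of its underside, axes along its sides.
- reader: Fixed white desktop reader, a flat deck 60 mm above the desk, 200 mm deep (from -80 to +120 mm along its own x) and 270 mm wide (along its y). Origin on the desk under the middle between well and key; its front faces its own -x. A display ridge rises 26 mm above the deck at its back, from +82 mm in x. The well is at y = +65 mm, the key at y = -65 mm, both at x = 0.
- well (a point): Centre of the floor of the reader's round well: blue ring round the mouth, 46 mm in diameter, 22 mm deep, its floor 38 mm above the desk. A seated bottle's centre point stands 50 mm above this point. z up.
- key_top (a point): Centre of the top face of the orange hold key: a round cap 40 mm in diameter, 10 mm thick, on a steel stem; moves with the key. Unpressed it stands 40 mm above the deck (100 mm above the desk). A gauge post 34 mm tall stands 34 mm behind its axis: the underside of the cap is level with the middle of the post's green mark at half travel and reaches the red mark near the end.
- key (a joint): Travel of the hold key, m: 0 = up (where it starts), grows straight downward as it is pressed, 0.024 at the stop, 0.012 = half. Spring: pushes back with 3 N from the start, rising to 6.6 N at half travel and 10.2 N at the stop; springs up when let go.
- mouse: Black computer mouse 100 x 60 x 30 mm, loose; bystander. Origin under its centre.
- pill_box: Green and white carton 50 x 90 x 26 mm, loose; bystander. Origin under its centre.
- stapler: Red and black stapler 130 x 34 x 38 mm, loose; bystander. Origin under its centre.
- cup: White ceramic cup, 72 mm in diameter, 85 mm tall, loose; bystander. Origin under its centre.

How it is judged:
By the outcome, as a careful person would: the job done as asked, in the order asked, and still so for the second after the job is handed in, while the arm keeps its last pose, push and grip.
It also fails if it takes over 61 s, if anything falls off the work surface, if the arm or the gripper's body presses on something with over 40 N, if the wrist force passes 120 N, or if a joint passes its speed limit or range.

## Working session

There is one attempt and no reset: what is moved stays moved. The work goes in short steps, Python scripts to look and compute and a shell command to move; the robot and the scene stay as the last step left them, time stands still between calls to the robot, and variables do not carry over. Pictures are saved under pics/ and viewed, and the job is handed in when it is done.

```bash
mkdir -p pics
python3 - <<'E'
from cell import *
import cv2
s=sense()
for k,v in s.items(): print(k,v)
for n in("scene","top"):
    im=capture(n); cv2.imwrite(f"pics/{n}0.png",im[:,:,::-1]); print(n,get_calibration(n))
E
```

```text
clock 0.0
joint_positions [-1.17950222  0.50836526 -0.23753069  1.50111609  0.12570167  1.14888736
 -0.15482165]
qd [ 2.75255702e-03  1.11372973e-03 -3.87765976e-04  5.06541836e-04
 -2.76461793e-04  5.63496984e-05 -1.30983818e-03]
joint_efforts [ 2.64289238e-04 -6.20573974e+01 -2.18656294e+00 -2.49656779e+01
  1.27047370e-02  1.16323258e-02 -2.49294379e-05]
ee_pos [0.17613955 0.59918133 0.24441859]
tool_rot [-1.14376655e-04  1.42411386e-01  9.89807153e-01 -8.85692654e-04]
contact_force [0.7821641  0.70228747 0.62732805]
moment [-0.0434065  -0.01773857  0.00566523]
opening 0.9975151908998927
scene {'K': array([[612.91331015,   0.        , 317.42797708],
       [  0.        , 612.91331015, 232.78770256],
       [  0.        ,   0.        ,   1.        ]]), 'dist_coeffs': array([0.02455187, 0.        , 0.        , 0.        , 0.        ]), 'xyz': array([1.61276434, 0.90888523, 1.02948036]), 'orientation': array([0.3681497 , 0.19044477, 0.42856735, 0.80282415])}
top {'K': array([[532.65837224,   0.        , 322.94842176],
       [  0.        , 532.65837224, 235.69330992],
       [  0.        ,   0.        ,   1.        ]]), 'dist_coeffs': array([-0.0138653,  0.       ,  0.       ,  0.       ,  0.       ]), 'xyz': array([0.24574207, 0.00390431, 1.79691775]), 'orientation': array([ 0.70962804,  0.06339776, -0.06462055, -0.69873669])}
```

View pics/scene0.png

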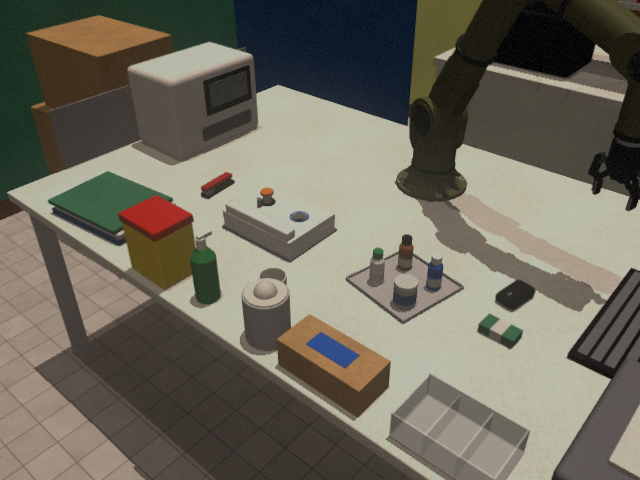

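View pics/top0.png

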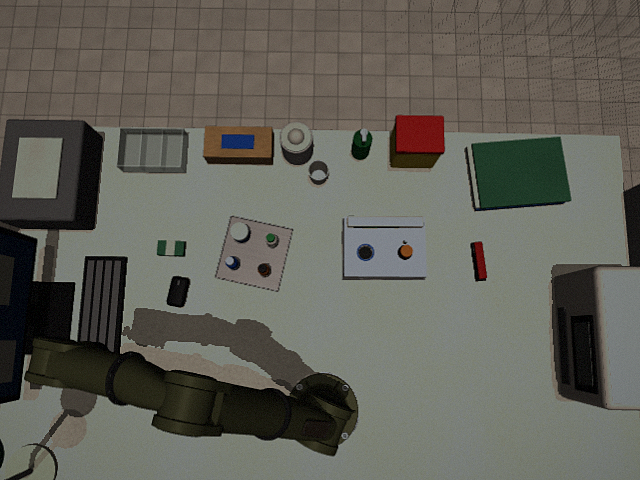

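Top view: blue bottle at about (233,263), white (272,239), amber (265,270), tin (240,232). The reader's well is at about (365,252) and its key at (405,252). I'll zoom in for exact pixels.

```bash
cat > h.py <<'E'
import numpy as np, cv2
from cell import *
from scipy.spatial.transform import Rotation as R
def q2R(q): return R.from_quat([q[1],q[2],q[3],q[0]]).as_matrix()
def ray(n,uv):
    c=get_calibration(n); p=cv2.undistortPoints(np.array([[uv]],float),c["K"],c["dist_coeffs"])[0,0]
    return np.array(c["xyz"]), q2R(c["orientation"])@np.array([p[0],-p[1],-1.])
def plane(n,uv,z):
    o,d=ray(n,uv); return o+d*(z-o[2])/d[2]
def proj(n,X):
    c=get_calibration(n); X=np.atleast_2d(X); p=(X-c["xyz"])@q2R(c["orientation"]); p=p*[1,-1,-1]
    return cv2.projectPoints(p,np.zeros(3),np.zeros(3),c["K"],c["dist_coeffs"])[0][:,0]
def crop(src,dst,x0,y0,w,h,k):
    im=cv2.imread(src)[y0:y0+h,x0:x0+w]; cv2.imwrite(dst,cv2.resize(im,None,fx=k,fy=k,interpolation=cv2.INTER_CUBIC))
E
python3 - <<'E'
from h import *
crop("pics/top0.png","pics/c1.png",210,205,100,75+15,8)
crop("pics/top0.png","pics/c2.png",335,205,100,75+5,8)
crop("pics/scene0.png","pics/c3.png",340,225,130,97,6)
crop("pics/scene0.png","pics/c4.png",215,170,130,97,6)
E
```

```text
(no output)
```

View pics/c1.png

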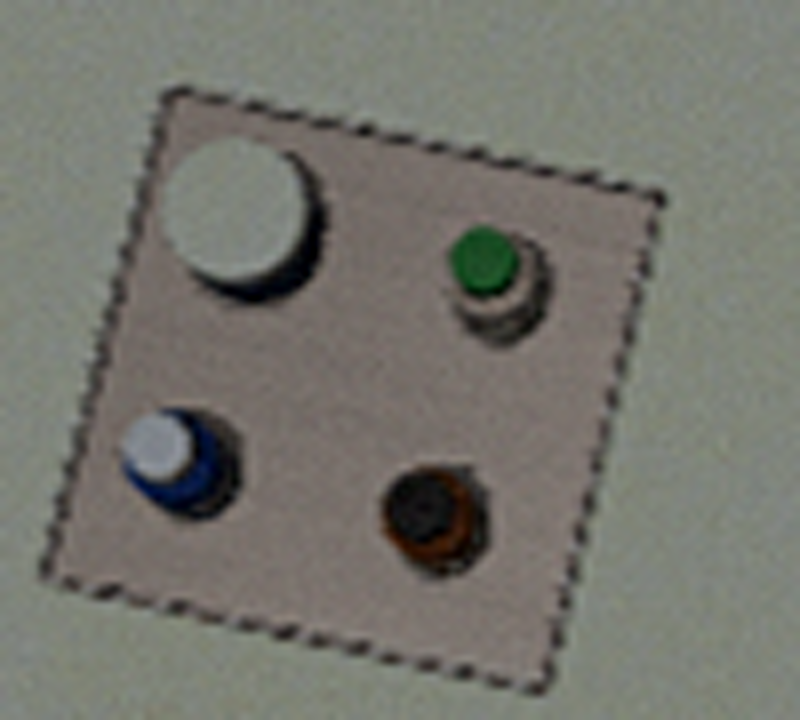

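View pics/c2.png

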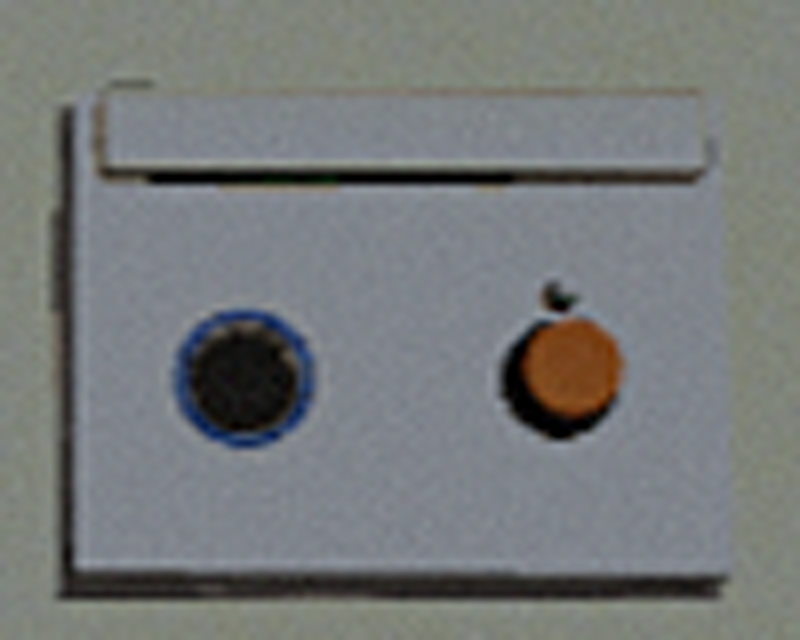

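View pics/c3.png

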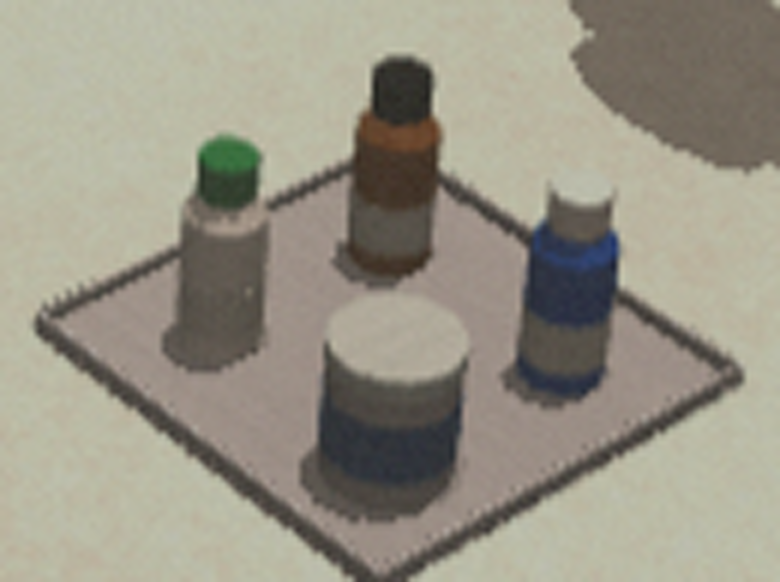

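View pics/c4.png

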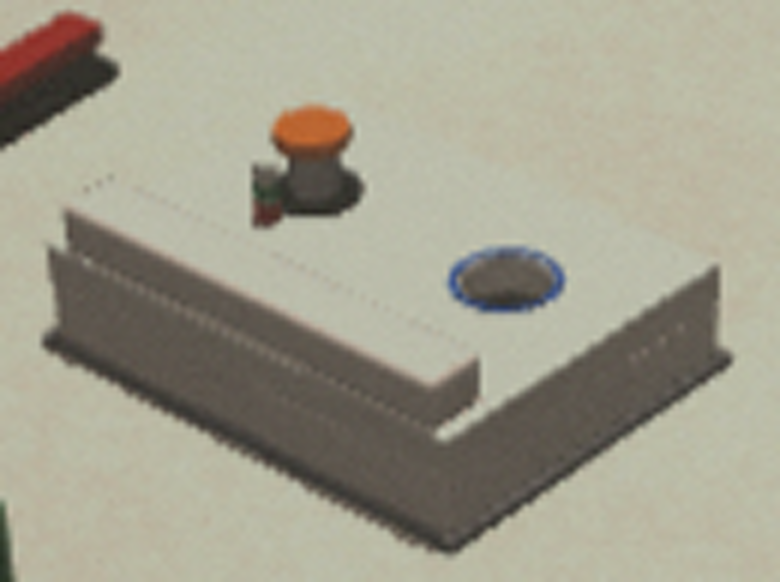

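c1 to c4 show these crop positions:

| Crop | Features |
|---|---|
| c1 | blue's cap (158,446), green cap (484,262), black cap (418,505), tin (233,211) |
| c2 | well ring (245,379), key (572,368) |
| c3 | the same bottles, oblique view |
| c4 | ring (507,279), key (312,127) |

Next step is to compute positions from both cameras.

Run:
```python
from h import *
T={'blue':((158,446),(210,205),.103),'white':((484,262),(210,205),.103),'amber':((418,505),(210,205),.103),'tin':((233,211),(210,205),.073),
'tc1':((175,92),(210,205),.012),'tc2':((660,196),(210,205),.012),'tc3':((546,688),(210,205),.012),'tc4':((45,576),(210,205),.012),
'well':((245,379),(335,205),.06),'key':((572,368),(335,205),.1)}
S={'blue':((583,190),(340,225)),'white':((231,152),(340,225)),'amber':((403,68),(340,225)),'tin':((397,335),(340,225)),'well':((507,279),(215,170)),'key':((312,127),(215,170))}
f=lambda uv,o,k:((uv[0]+.5)/k-.5+o[0],(uv[1]+.5)/k-.5+o[1])
P={}
for n,(uv,o,z) in T.items():
    a=plane('top',f(uv,o,8),z)
    P[n]=a
    if n in S:
        b=plane('scene',f(*S[n],6),z)
        o1,d1=ray('top',f(uv,o,8));o2,d2=ray('scene',f(*S[n],6))
        t=np.linalg.lstsq(np.c_[d1,-d2],o2-o1,rcond=None)[0]; m=((o1+d1*t[0])+(o2+d2*t[1]))/2
        print(n,a.round(4),b.round(4),'tri',m.round(4),np.linalg.norm(o1+d1*t[0]-o2-d2*t[1]).round(4))
    else: print(n,a.round(4))
c=sum(P['tc%d'%i] for i in(1,2,3,4))/4; print('tray c',c.round(4))
u=P['tc2']-P['tc1'];print(np.linalg.norm(u),np.degrees(np.arctan2(u[1],u[0])))
for p,q in(('blue','white'),('blue','amber'),('amber','white'),('blue','tin'),('well','key')):
    d=P[q]-P[p];print(p,q,np.hypot(*d[:2]).round(4),np.degrees(np.arctan2(d[1],d[0])).round(1))
s=sense();print(q2R(s['tool_rot']).round(3))
```

```text
blue [0.4713 0.3022 0.103 ] [0.4695 0.3044 0.103 ] tri [0.4706 0.3034 0.1032] 0.0028
white [0.5483 0.1741 0.103 ] [0.5434 0.1744 0.103 ] tri [0.547  0.1751 0.1054] 0.0029
amber [0.4492 0.1972 0.103 ] [0.4423 0.1946 0.103 ] tri [0.4483 0.1974 0.1074] 0.0015
tin [0.5733 0.2812 0.073 ] [0.5695 0.2805 0.073 ] tri [0.5725 0.2814 0.0754] 0.0014
tc1 [0.6364 0.3182 0.012 ]
tc2 [0.5943 0.1091 0.012 ]
tc3 [0.3841 0.1514 0.012 ]
tc4 [0.4277 0.3632 0.012 ]
well [ 0.5119 -0.1368  0.06  ] [ 0.506  -0.1383  0.06  ] tri [ 0.5106 -0.1356  0.0636] 0.0024
key [ 0.5123 -0.2654  0.1   ] [ 0.5099 -0.2661  0.1   ] tri [ 0.5118 -0.2648  0.1014] 0.0009
tray c [0.5106 0.2355 0.012 ]
0.21326479596164685 -101.39714957828889
blue white 0.1495 -59.0
blue amber 0.1073 -101.9
amber white 0.1017 -13.1
blue tin 0.1042 -11.7
well key 0.1286 -89.8
[[-0.959  0.282 -0.   ]
 [ 0.282  0.959 -0.002]
 [-0.    -0.002 -1.   ]]
```

Both views agree within the calibration error, and the square spacing (104 mm) and well-to-key distance (130 mm) check out. The blue bottle is at about (0.4705, 0.303). I'll work out the approach deltas now.

```bash
cat >> h.py <<'E'
def delta(x,y,z):
    s=sense(); M=q2R(s['tool_rot']); return (M.T@(np.array([x,y,z])-s['ee_pos'])*100).round(2)
def st():
    s=sense(); M=q2R(s['tool_rot']); print('t',round(s['clock'],2),'p',np.round(s['ee_pos'],4),'F',np.round(s['contact_force'],2),'op',round(s['opening'],3),'q',np.round(s['joint_positions'],2)); print('tilt',np.degrees(np.arccos(-M[2,2])).round(2),'M',M.round(3).tolist())
E
python3 -c "
from h import *
print(delta(.4705,.303,.245))"
```

```text
[-3.659e+01 -2.012e+01 -1.000e-02]
```

```bash
python3 -m crank '[[-4,-2.2,0,0,0,0],[-8,-4.4,0,0,0,0],[-12,-6.6,0,0,0,0],[-16,-8.8,0,0,0,0],[-20,-11,0,0,0,0],[-24,-13.2,0,0,0,0],[-28,-15.4,0,0,0,0],[-32,-17.6,0,0,0,0],[-35,-19.2,0,0,0,0],[-36.6,-20.1,0,0,0,0],[-36.6,-20.1,0,0,0,0]]' 100 40; python3 -c "
from h import *
st();print(delta(.4705,.303,.058))"
```

```text
clock: 1.2
ee_pos: [0.4729, 0.3003, 0.2448]
tool_rot: [0.0, 0.145, 0.989, -0.001]
contact_force: [0.7, 0.5, -0.5]
opening: 0.998
t 1.2 p [0.4729 0.3003 0.2448] F [ 0.65  0.51 -0.45] op 0.998 q [-0.5   0.4  -0.17  1.68  0.08  1.07  0.59]
tilt 0.11 M [[-0.958, 0.287, 0.0], [0.287, 0.958, -0.002], [-0.001, -0.002, -1.0]]
[ 0.32  0.22 18.67]
```

```bash
python3 -m crank '[[0.3,0.2,4,0,0,0],[0.3,0.2,7,0,0,0],[0.3,0.2,9,0,0,0],[0.3,0.2,9,0,0,0]]'; python3 -c "
from h import *
cv2.imwrite('pics/s1.png',capture('scene')[:,:,::-1]);cv2.imwrite('pics/t1.png',capture('top')[:,:,::-1])
crop('pics/s1.png','pics/s1c.png',340,150,150,150,5);crop('pics/t1.png','pics/t1c.png',190,200,120,100,6)
st();print(delta(.4705,.303,.058))"
```

```text
clock: 1.6
ee_pos: [0.4658, 0.3065, 0.1525]
tool_rot: [-0.002, 0.141, 0.99, -0.002]
contact_force: [-0.8, -1.0, 0.1]
opening: 1.002
t 1.7 p [0.4677 0.3074 0.1555] F [ 0.57  0.13 -0.77] op 1.0 q [-0.52  0.49 -0.16  1.8   0.1   0.86  0.56]
tilt 0.04 M [[-0.96, 0.281, -0.001], [0.281, 0.96, 0.0], [0.001, -0.0, -1.0]]
[-0.4  -0.34  9.75]
```

View pics/s1c.png

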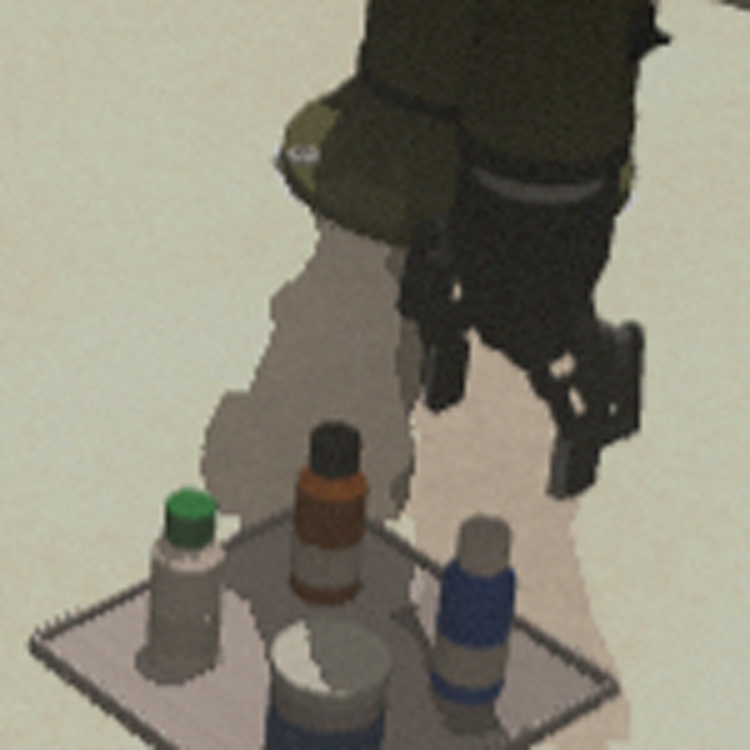

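View pics/t1c.png

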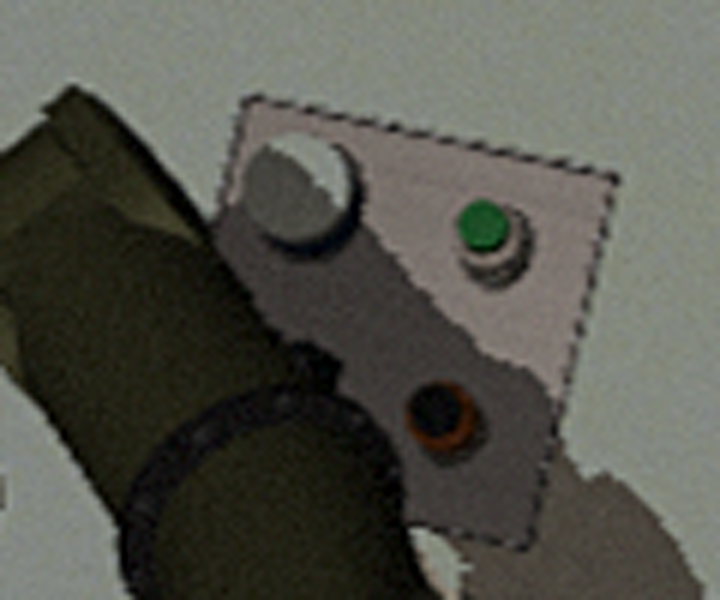

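The gripper is above the blue bottle, with fingertips at about (445,400) and (575,490) in the crop, and the bystanders are undisturbed. The last reading was taken before the arm settled, so I'll hold briefly and correct.

```bash
python3 -m crank '[[0,0,0,0,0,0],[0,0,0,0,0,0],[0,0,0,0,0,0]]'; python3 -c "
from h import *
st();print(delta(.4705,.303,.058)); s=sense(); M=q2R(s['tool_rot'])
for sg in(-1,1): print(proj('scene',s['ee_pos']+M@[0,sg*.0425,0.001])-[340,150])
print(proj('scene',[.4705,.303,.103])-[340,150])"
```

```text
clock: 2.0
ee_pos: [0.4687, 0.3067, 0.1563]
tool_rot: [0.001, 0.142, 0.99, 0.001]
contact_force: [0.6, -0.5, -0.4]
opening: 1.002
t 2.0 p [0.4687 0.3067 0.1563] F [ 0.63 -0.51 -0.36] op 1.002 q [-0.52  0.49 -0.16  1.8   0.1   0.85  0.56]
tilt 0.1 M [[-0.959, 0.282, 0.001], [0.282, 0.959, 0.001], [-0.001, 0.001, -1.0]]
[-0.26 -0.32  9.83]
[[88.41905212 81.63702434]]
[[111.59640951  97.80509626]]
[[ 96.05542576 106.22270821]]
```

```bash
python3 -m crank '[[-0.3,-0.3,1.5,0,0,0],[-0.3,-0.3,3,0,0,0],[-0.3,-0.3,5,0,0,0],[-0.3,-0.3,7,0,0,0],[-0.3,-0.3,8.5,0,0,0],[-0.3,-0.3,9.4,0,0,0],[-0.3,-0.3,9.8,0,0,0],[-0.3,-0.3,9.8,0,0,0],[-0.3,-0.3,9.8,0,0,0],[-0.3,-0.3,9.8,0,0,0]]'; python3 -c "
from h import *
cv2.imwrite('pics/s2.png',capture('scene')[:,:,::-1])
crop('pics/s2.png','pics/s2c.png',340,180,150,120,5)
st();print(delta(.4705,.303,.058))"
```

```text
clock: 3.0
ee_pos: [0.4708, 0.3029, 0.058]
tool_rot: [0.0, 0.142, 0.99, 0.0]
contact_force: [0.4, 1.5, 0.3]
opening: 1.0
t 3.05 p [0.4708 0.3029 0.058 ] F [ 1.51 -0.12 -0.33] op 0.996 q [-0.53  0.62 -0.14  1.9   0.14  0.63  0.54]
tilt 0.07 M [[-0.959, 0.282, 0.001], [0.282, 0.959, 0.001], [-0.001, 0.001, -1.0]]
[ 0.03  0.01 -0.  ]
```

View pics/s2c.png

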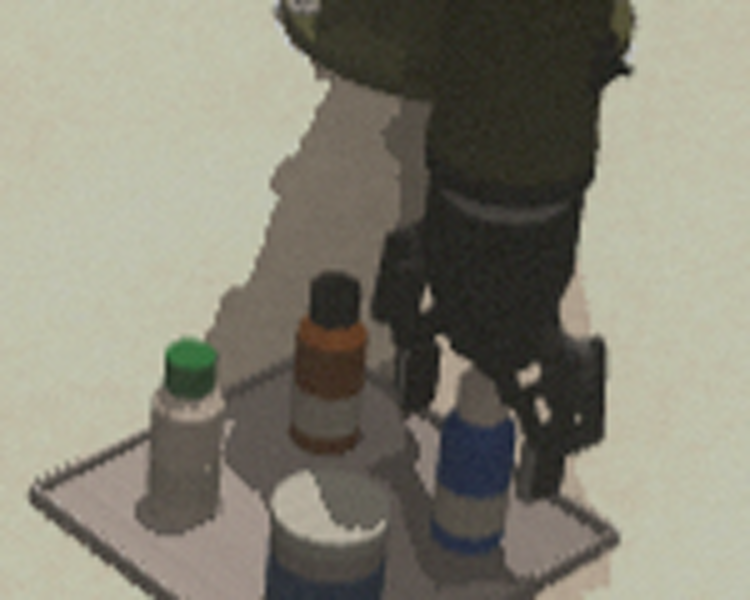

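The fingers straddle the bottle: left finger at about 420, right at about 540, bottle axis at about 475. Closing now.

```bash
python3 -m crank '[[0,0,0,0,0,0],[0,0,0,0,0,0],[0,0,0,0,0,0],[0,0,0,0,0,0],[0,0,0,0,0,0],[0,0,0,0,0,0],[0,0,0,0,0,0],[0,0,0,0,0,0]]' 20 40; python3 -c "
from h import *
cv2.imwrite('pics/s3.png',capture('scene')[:,:,::-1])
crop('pics/s3.png','pics/s3c.png',340,180,150,120,5)
st()"
```

```text
clock: 3.85
ee_pos: [0.4706, 0.3028, 0.0575]
tool_rot: [0.0, 0.142, 0.99, 0.0]
contact_force: [-1.2, 0.4, 6.2]
opening: 0.434
t 3.9 p [0.4705 0.3028 0.0575] F [-0.73  0.39  5.97] op 0.429 q [-0.53  0.62 -0.14  1.9   0.14  0.63  0.54]
tilt 0.03 M [[-0.959, 0.282, 0.0], [0.282, 0.959, 0.0], [-0.0, 0.0, -1.0]]
```

View pics/s3c.png

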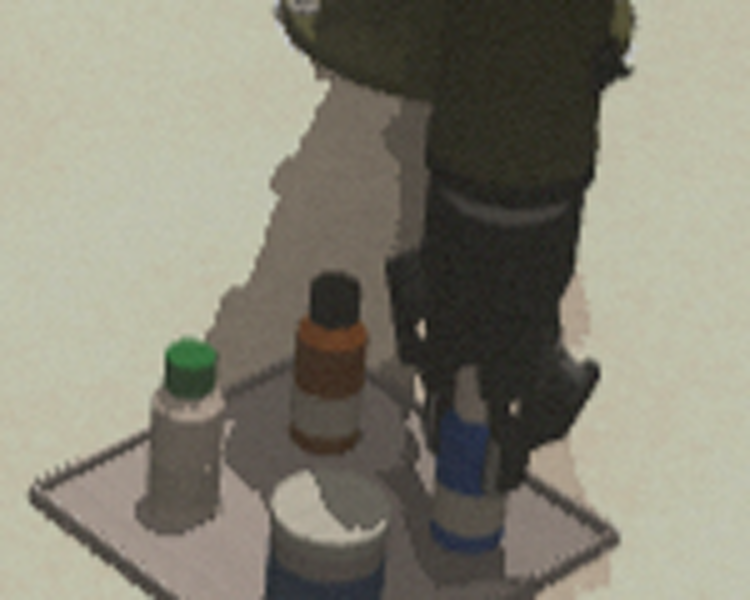

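Gripped (opening 0.43, about 37 mm) and the bottle is upright. Lifting straight up 16 cm.

```bash
python3 -m crank '[[0,0,-0.5,0,0,0],[0,0,-1.5,0,0,0],[0,0,-3.5,0,0,0],[0,0,-6,0,0,0],[0,0,-9,0,0,0],[0,0,-12,0,0,0],[0,0,-14.5,0,0,0],[0,0,-16,0,0,0],[0,0,-16.5,0,0,0],[0,0,-16.5,0,0,0],[0,0,-16.5,0,0,0]]'; python3 -c "
from h import *
cv2.imwrite('pics/s4.png',capture('scene')[:,:,::-1])
crop('pics/s4.png','pics/s4c.png',340,140,150,150,5)
st()"
```

```text
clock: 5.0
ee_pos: [0.4699, 0.3022, 0.2214]
tool_rot: [-0.001, 0.142, 0.99, -0.001]
contact_force: [0.2, -0.1, -1.9]
opening: 0.435
t 5.05 p [0.4699 0.3022 0.2212] F [ 0.09 -0.43 -0.92] op 0.423 q [-0.5   0.42 -0.17  1.71  0.08  1.01  0.59]
tilt 0.12 M [[-0.959, 0.282, -0.002], [0.282, 0.959, -0.001], [0.001, -0.002, -1.0]]
```

View pics/s4c.png

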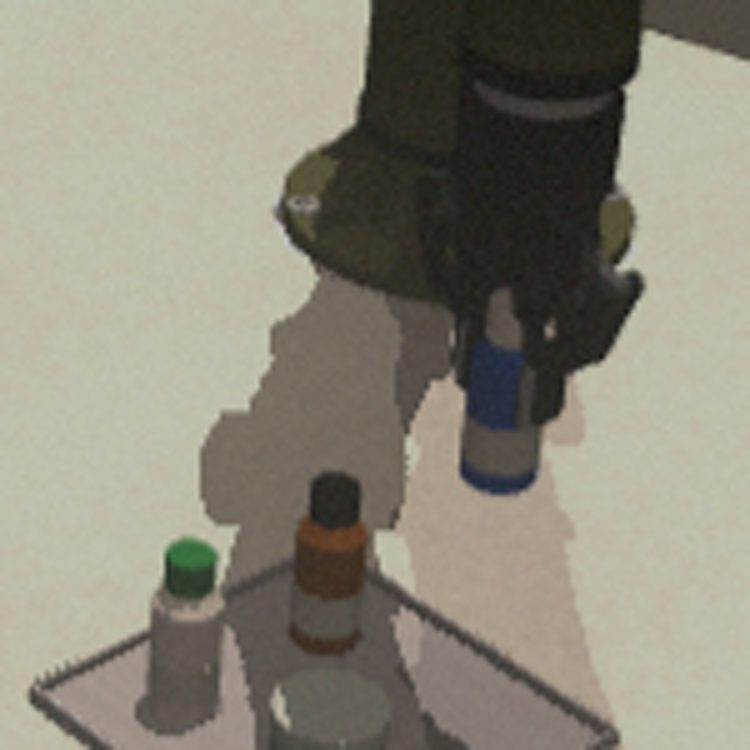

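The bottle hangs upright in the grip, foot about 16 cm above the desk. Tilting 40° now.

```bash
python3 -m crank '[[0,0,0,3,0,0],[0,0,0,7,0,0],[0,0,0,12,0,0],[0,0,0,17,0,0],[0,0,0,22,0,0],[0,0,0,27,0,0],[0,0,0,32,0,0],[0,0,0,36,0,0],[0,0,0,39,0,0],[0,0,0,40,0,0],[0,0,0,40,0,0],[0,0,0,40,0,0]]'; python3 -c "
from h import *
cv2.imwrite('pics/s5.png',capture('scene')[:,:,::-1])
crop('pics/s5.png','pics/s5c.png',340,140,150,150,5)
st()"
```

```text
clock: 6.25
ee_pos: [0.4706, 0.3023, 0.2221]
tool_rot: [-0.049, 0.134, 0.93, -0.338]
contact_force: [1.2, -0.7, -1.2]
opening: 0.434
t 6.3 p [0.4706 0.3022 0.2225] F [ 1.08 -0.41 -1.65] op 0.43 q [-0.78  0.77 -0.05  1.28  0.33  1.74  0.41]
tilt 39.93 M [[-0.959, 0.217, -0.181], [0.283, 0.735, -0.616], [-0.0, -0.642, -0.767]]
```

View pics/s5c.png

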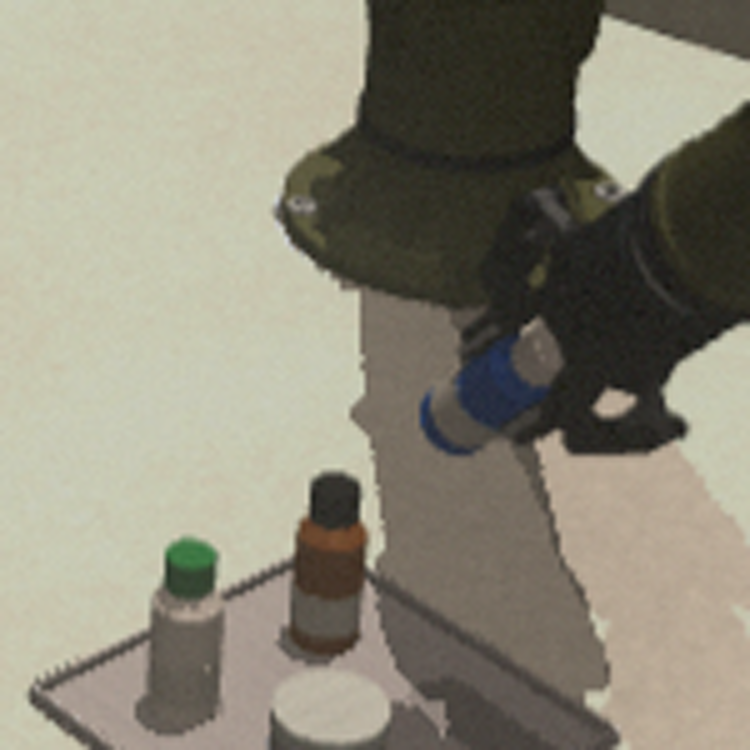

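The bottle is tipped at the measured 40° and secure in the grip. Holding it there for more than a second, then bringing it upright.

```bash
python3 -m crank '[[0,0,0,0,0,0],[0,0,0,0,0,0],[0,0,0,0,0,0],[0,0,0,0,0,0],[0,0,0,0,0,0],[0,0,0,0,0,0],[0,0,0,0,0,0],[0,0,0,0,0,0],[0,0,0,0,0,0],[0,0,0,0,0,0],[0,0,0,0,0,0],[0,0,0,0,0,0]]'; python3 -c "
from h import *
st()"
python3 -m crank '[[0,0,0,-3,0,0],[0,0,0,-7,0,0],[0,0,0,-12,0,0],[0,0,0,-17,0,0],[0,0,0,-22,0,0],[0,0,0,-27,0,0],[0,0,0,-32,0,0],[0,0,0,-36,0,0],[0,0,0,-39,0,0],[0,0,0,-40,0,0],[0,0,0,-40,0,0],[0,0,0,-40,0,0]]';python3 -m crank '[[0,0,0,0,0,0],[0,0,0,0,0,0],[0,0,0,0,0,0]]'; python3 -c "
from h import *
cv2.imwrite('pics/s6.png',capture('scene')[:,:,::-1])
crop('pics/s6.png','pics/s6c.png',340,140,150,150,5)
st();print(delta(.511,-.137,.221))"
```

```text
clock: 7.5
ee_pos: [0.4704, 0.3027, 0.2223]
tool_rot: [-0.049, 0.134, 0.93, -0.339]
contact_force: [0.4, 0.2, -1.3]
opening: 0.433
t 7.5 p [0.4704 0.3027 0.2223] F [ 0.43  0.17 -1.33] op 0.433 q [-0.78  0.77 -0.05  1.28  0.33  1.74  0.41]
tilt 40.0 M [[-0.959, 0.216, -0.181], [0.282, 0.735, -0.617], [0.0, -0.643, -0.766]]
clock: 8.7
ee_pos: [0.4703, 0.3029, 0.2222]
tool_rot: [-0.0, 0.142, 0.99, -0.0]
contact_force: [-1.0, -0.3, -1.8]
opening: 0.431
clock: 9.0
ee_pos: [0.4703, 0.3031, 0.222]
tool_rot: [-0.0, 0.142, 0.99, -0.0]
contact_force: [-0.2, 0.0, -0.8]
opening: 0.434
t 9.05 p [0.4703 0.3029 0.2221] F [-0.72 -0.22 -1.45] op 0.43 q [-0.5   0.42 -0.18  1.71  0.09  1.01  0.58]
tilt 0.03 M [[-0.96, 0.282, -0.0], [0.282, 0.96, -0.0], [0.0, -0.0, -1.0]]
[-16.29 -41.07   0.12]
```

View pics/s6c.png

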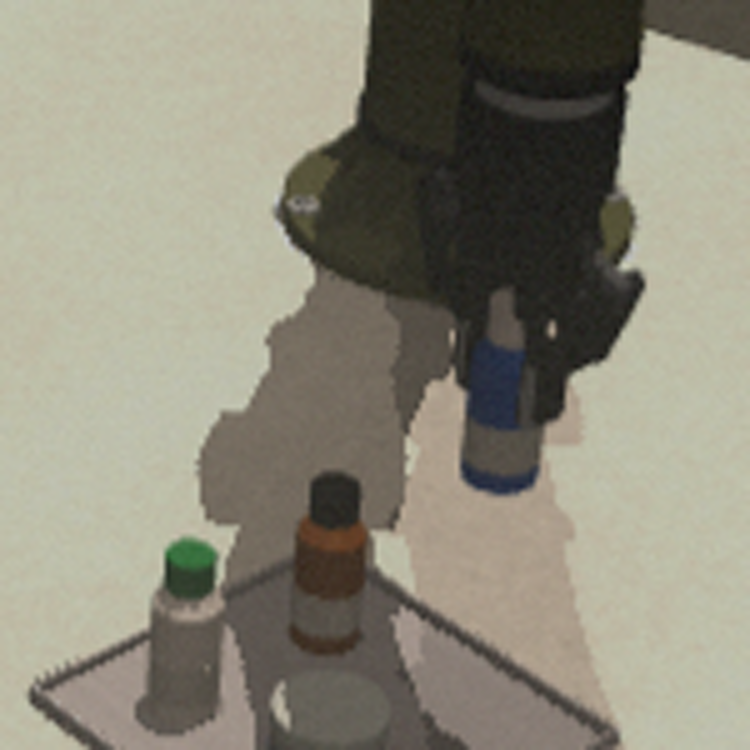

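The bottle is upright again. Before carrying it over I'll refine the well and key positions with mask fits in both views, since the well clearance is only 4 mm. I'll also use the held bottle, whose place is known from the TCP, to check camera bias.

Run:
```python
from h import *
def mask(im,lo,hi,box):
    hsv=cv2.cvtColor(im,cv2.COLOR_BGR2HSV); m=cv2.inRange(hsv,lo,hi); z=np.zeros_like(m); x0,y0,x1,y1=box; z[y0:y1,x0:x1]=m[y0:y1,x0:x1]; return z
res={}
for n,rb,kb in(('top',(350,238,380,268),(393,238,420,265)),('scene',(285,205,315,228),(255,182,280,200))):
    im=cv2.imread(f'pics/{n}0.png')
    r=mask(im,(105,90,40),(130,255,255),rb); k=mask(im,(3,120,60),(22,255,255),kb)
    # ring: fit ellipse to mask pixels' outer contour upsampled
    R8=cv2.resize(r,None,fx=8,fy=8,interpolation=cv2.INTER_CUBIC); c=max(cv2.findContours((R8>127).astype(np.uint8),cv2.RETR_EXTERNAL,cv2.CHAIN_APPROX_NONE)[0],key=len)
    e=cv2.fitEllipse(c); uv=((e[0][0]+.5)/8-.5,(e[0][1]+.5)/8-.5); print(n,'ring',uv,np.array(e[1])/8,(r>0).sum(),plane(n,uv,.06).round(4)); res[n]=uv
    K8=cv2.resize(k,None,fx=8,fy=8,interpolation=cv2.INTER_CUBIC); c=max(cv2.findContours((K8>127).astype(np.uint8),cv2.RETR_EXTERNAL,cv2.CHAIN_APPROX_NONE)[0],key=len)
    e=cv2.fitEllipse(c); uv=((e[0][0]+.5)/8-.5,(e[0][1]+.5)/8-.5); print(n,'key',uv,np.array(e[1])/8,plane(n,uv,.1 if n=='top' else .097).round(4))
# reader corners from known geometry, top view deck corners
f=lambda uv,o,k:((uv[0]+.5)/k-.5+o[0],(uv[1]+.5)/k-.5+o[1])
for uv in((75,572),(728,577)): print('front corner',plane('top',f(uv,(335,205),8),.06).round(4))
# predicted bottle in s6
s=sense();p=s['ee_pos']
print('pred foot centre in s6c',(proj('scene',[p[0],p[1],p[2]-.055])-[340,140])*5+2, 'foot near edge', )
th=np.linspace(0,2*np.pi,60)
c=np.c_[p[0]+.019*np.cos(th),p[1]+.019*np.sin(th),np.full(60,p[2]-.055)]
q=(proj('scene',c)-[340,140])*5+2; print('foot bbox pred',q.min(0),q.max(0))
```

```text
top ring (365.1111145019531, 251.8271484375) [17.00156212 17.45867729] 75 [ 0.5122 -0.1365  0.06  ]
top key (406.086669921875, 250.44911193847656) [11.65294456 12.23795986] [ 0.5127 -0.2655  0.1   ]
scene ring (295.90020751953125, 220.60154724121094) [1.8078078  6.76516056] 24 [ 0.53   -0.1289  0.06  ]
scene key (266.5093078613281, 191.5809783935547) [ 8.26727962 12.77143764] [ 0.51   -0.2666  0.097 ]
front corner [ 0.431  -0.0673  0.06  ]
front corner [ 0.433  -0.3346  0.06  ]
pred foot centre in s6c [[494.99907188 478.89980056]] foot near edge
foot bbox pred [456.2744755  457.57600778] [533.912861   500.64948168]
```

The two cameras' relative geometry is consistent: top gives the well at (0.512,-0.1366) and the key at (0.5125,-0.2655). The scene camera carries a bias of about -5 mm in x on everything, so I'll use the top view and verify visually in relative terms. Carrying the bottle over the well.

```bash
python3 -m crank '[[-0.8,-2,0,0,0,0],[-2.4,-6,0,0,0,0],[-4,-10,0,0,0,0],[-5.6,-14,0,0,0,0],[-7.2,-18,0,0,0,0],[-8.8,-22,0,0,0,0],[-10.4,-26,0,0,0,0],[-12,-30,0,0,0,0],[-13.6,-34,0,0,0,0],[-15,-38,0,0,0,0],[-16,-40.3,0,0,0,0],[-16.3,-41,0,0,0,0]]';python3 -m crank '[[0,0,3,0,0,0],[0,0,6,0,0,0],[0,0,8,0,0,0],[0,0,8.5,0,0,0],[0,0,8.5,0,0,0],[0,0,8.5,0,0,0],[0,0,8.5,0,0,0]]'; python3 -c "
from h import *
cv2.imwrite('pics/s7.png',capture('scene')[:,:,::-1]);cv2.imwrite('pics/t7.png',capture('top')[:,:,::-1])
crop('pics/s7.png','pics/s7c.png',230,120,120,120,6);crop('pics/t7.png','pics/t7c.png',320,200,120,100,6)
st();print(delta(.5115,-.1362,.137))"
```

```text
clock: 10.25
ee_pos: [0.511, -0.1405, 0.2222]
tool_rot: [0.0, 0.145, 0.989, -0.001]
contact_force: [0.1, -1.2, -1.3]
opening: 0.429
clock: 10.95
ee_pos: [0.512, -0.1366, 0.1385]
tool_rot: [0.001, 0.142, 0.99, -0.0]
contact_force: [0.0, 0.1, -1.7]
opening: 0.434
t 11.05 p [ 0.5118 -0.1368  0.1383] F [-0.2   0.24 -2.3 ] op 0.431 q [ 0.26  0.47 -0.07  1.9   0.04  0.77  1.46]
tilt 0.1 M [[-0.959, 0.282, 0.002], [0.282, 0.959, -0.0], [-0.002, 0.0, -1.0]]
[0.04 0.05 0.13]
```

View pics/s7c.png

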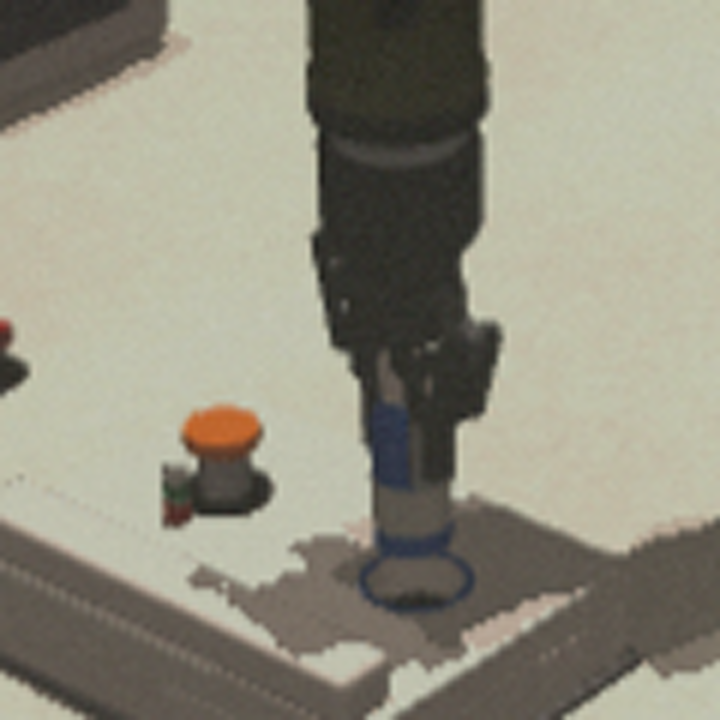

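View pics/t7c.png

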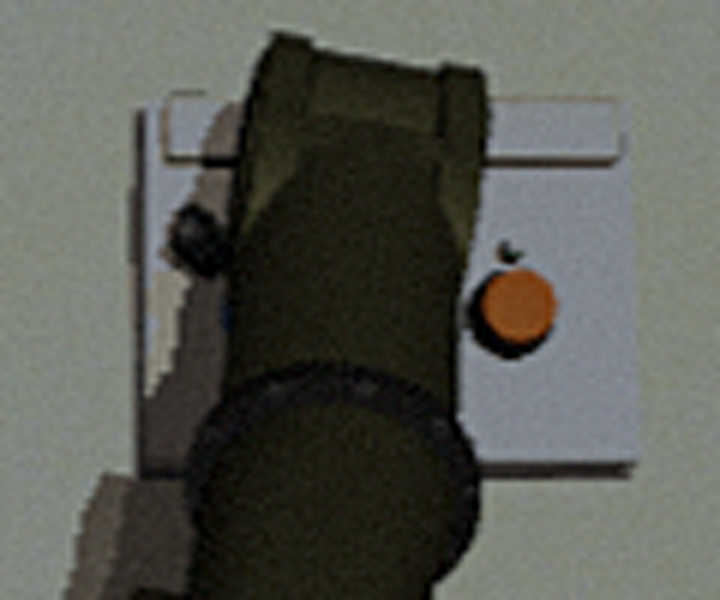

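Run:
```python
from h import *
P=lambda X:((proj('scene',X)-[230,120])*6+2.5).round(1)
W=np.array([.512,-.1366])
print('ring pred',P([*W,.06]))
p=sense()['ee_pos']
for zf in(.081,.083,.085): print(zf,'foot centre pred',P([p[0],p[1],zf]))
print('d/dx 1mm',P([*W+[.001,0],.083])-P([*W,.083]),'d/dy',P([*W+[0,.001],.083])-P([*W,.083]))
# measured directly: both with the same camera
f=lambda uv:(uv[0]/6+230-.42,uv[1]/6+120-.42)
print('foot from scene',plane('scene',f((413,534.5)),.083),'ring from scene',plane('scene',f((417.5,580)),.06))
crop('pics/s7.png','pics/s7d.png',280,180,40,45,16)
```

```text
ring pred [[411.3 585.3]]
0.081 foot centre pred [[410.2 548.6]]
0.083 foot centre pred [[410.1 545.1]]
0.085 foot centre pred [[410.  541.6]]
d/dx 1mm [[-1.4  0.8]] d/dy [[1.5 0.7]]
foot from scene [ 0.50363017 -0.14229379  0.083     ] ring from scene [ 0.50646415 -0.13755195  0.06      ]
```

View pics/s7d.png

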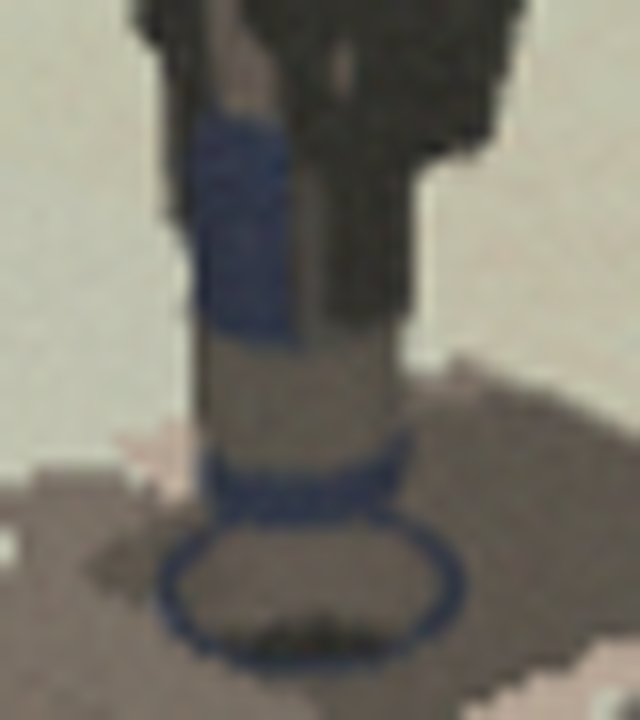

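```bash
cat > fit.py <<'E'
from h import *
th=np.linspace(0,2*np.pi,180,endpoint=False)
def samp(B,q): return cv2.remap(B,q[:,0].astype(np.float32).reshape(-1,1),q[:,1].astype(np.float32).reshape(-1,1),cv2.INTER_LINEAR).ravel()
def blue(f):
    im=cv2.imread(f).astype(np.float32); im=im/(im.sum(2,keepdims=True)+20); return im[:,:,0]
def ring(n,f):
    B=blue(f); best=None
    for r in(.0245,.025,.0255,.026):
        for x in np.arange(.498,.522,.0005):
            for y in np.arange(-.147,-.125,.0005):
                v=samp(B,proj(n,np.c_[x+r*np.cos(th),y+r*np.sin(th),np.full(180,.06)])).mean()
                if best is None or v>best[0]: best=(v,x,y,r)
    return best
E
python3 - <<'E'
from fit import *
print('top',ring('top','pics/top0.png')); print('scene0',ring('scene','pics/scene0.png'));print('scene7',ring('scene','pics/s7.png'))
def foot(f,x0,y0,z):
    B=blue(f);cam=np.array(get_calibration('scene')['xyz'])[:2]; a=np.arctan2(cam[1]-y0,cam[0]-x0); t=np.linspace(a-1.5,a+1.5,90); best=None
    c=lambda x,y,zz,r:proj('scene',np.c_[x+r*np.cos(t),y+r*np.sin(t),np.full(90,zz)])
    for x in np.arange(x0-.015,x0+.010,.0005):
        for y in np.arange(y0-.015,y0+.012,.0005):
            v=samp(B,c(x,y,z+.003,.0185)).mean()-samp(B,c(x,y,z-.003,.0205)).mean()
            if best is None or v>best[0]: best=(v,x,y)
    return best
print('foot s7',foot('pics/s7.png',.5118,-.1368,.0838)); print('foot s6',foot('pics/s6.png',.4703,.3029,.2221-.0545)); print('foot scene0',foot('pics/scene0.png',.471,.3025,.003))
print('foot s3',foot('pics/s3.png',.4705,.3028,.003))
E
```

```text
Traceback (most recent call last):
  File "fit.py", line 11, in ring
    v=samp(B,proj(n,np.c_[x+r*np.cos(th),y+r*np.sin(th),np.full(180,.06)])).mean()
             ~~~~^^^^^^^^^^^^^^^^^^^^^^^^^^^^^^^^^^^^^^^^^^^^^^^^^^^^^^^^^
  File "h.py", line 11, in proj
    c=get_calibration(n); X=np.atleast_2d(X); p=(X-c["xyz"])@q2R(c["orientation"]); p=p*[1,-1,-1]
ValueError: time passes only in moves, steps and waits
```

```bash
sed -i 's/^def q2R/import functools\n_gc=get_calibration\n@functools.lru_cache(None)\ndef get_calibration(n): return _gc(n)\ndef q2R/' h.py
python3 - <<'E'
from fit import *
print('top',ring('top','pics/top0.png')); print('scene0',ring('scene','pics/scene0.png'));print('scene7',ring('scene','pics/s7.png'))
def foot(f,x0,y0,z):
    B=blue(f);cam=np.array(get_calibration('scene')['xyz'])[:2]; a=np.arctan2(cam[1]-y0,cam[0]-x0); t=np.linspace(a-1.5,a+1.5,90); best=None
    c=lambda x,y,zz,r:proj('scene',np.c_[x+r*np.cos(t),y+r*np.sin(t),np.full(90,zz)])
    for x in np.arange(x0-.015,x0+.010,.0005):
        for y in np.arange(y0-.015,y0+.012,.0005):
            v=samp(B,c(x,y,z+.003,.0185)).mean()-samp(B,c(x,y,z-.003,.0205)).mean()
            if best is None or v>best[0]: best=(v,x,y)
    return best
print('foot s7',foot('pics/s7.png',.5118,-.1368,.0838)); print('foot s6',foot('pics/s6.png',.4703,.3029,.2221-.0545)); print('foot scene0',foot('pics/scene0.png',.471,.3025,.003))
print('foot s3',foot('pics/s3.png',.4705,.3028,.003))
E
```

```text
top (np.float32(0.45858636), np.float64(0.5125), np.float64(-0.13649999999999998), 0.026)
scene0 (np.float32(0.38220847), np.float64(0.507), np.float64(-0.13849999999999998), 0.026)
scene7 (np.float32(0.32973048), np.float64(0.507), np.float64(-0.13849999999999998), 0.026)
foot s7 (np.float32(0.051112622), np.float64(0.5068), np.float64(-0.14029999999999998))
foot s6 (np.float32(0.07006517), np.float64(0.4643), np.float64(0.3009))
foot scene0 (np.float32(0.056150287), np.float64(0.46549999999999997), np.float64(0.301))
foot s3 (np.float32(0.07253051), np.float64(0.46499999999999997), np.float64(0.3008))
```

In scene-camera terms the bottle foot is within about 2 mm of the well axis, mostly 1–2 mm toward -y. I'll shift +0.1 cm in tool y and descend in stages, watching the force.

```bash
python3 -m crank '[[0,0.1,0.5,0,0,0],[0,0.1,1,0,0,0],[0,0.1,1.5,0,0,0],[0,0.1,1.9,0,0,0],[0,0.1,2.2,0,0,0],[0,0.1,2.2,0,0,0],[0,0.1,2.2,0,0,0]]'; python3 -c "
from h import *
cv2.imwrite('pics/s8.png',capture('scene')[:,:,::-1])
crop('pics/s8.png','pics/s8d.png',275,170,50,45,14)
st()"
```

```text
clock: 11.75
ee_pos: [0.5115, -0.1357, 0.1152]
tool_rot: [-0.0, 0.142, 0.99, -0.0]
contact_force: [-0.4, -0.0, -1.4]
opening: 0.432
t 11.8 p [ 0.5116 -0.1358  0.1154] F [-0.89 -0.53 -0.55] op 0.434 q [ 0.26  0.5  -0.06  1.93  0.05  0.71  1.45]
tilt 0.01 M [[-0.959, 0.282, 0.0], [0.282, 0.959, -0.0], [-0.0, -0.0, -1.0]]
```

View pics/s8d.png

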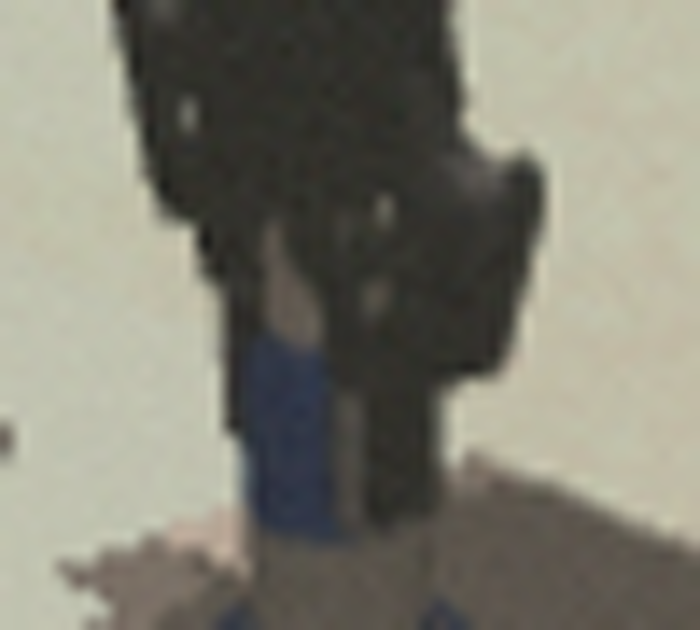

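```bash
python3 -c "
from h import *
crop('pics/s8.png','pics/s8e.png',278,195,44,36,16)"
```

```text
(no output)
```

View pics/s8e.png

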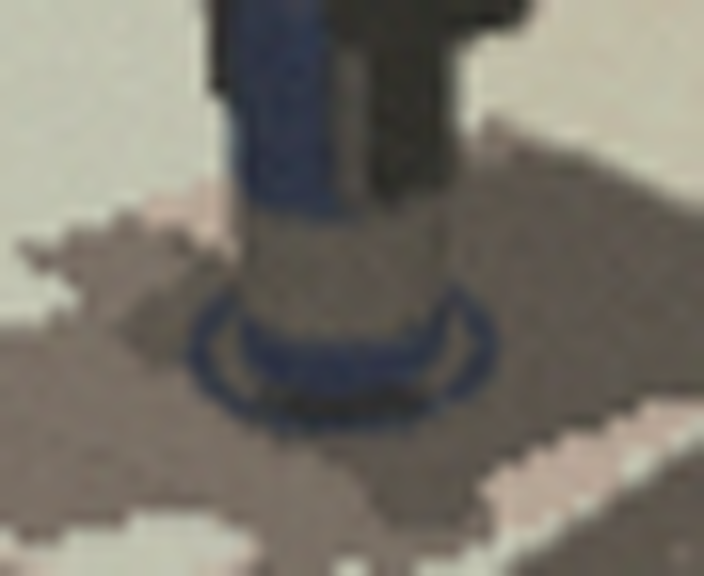

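Run:
```python
from fit import *
im=cv2.imread('pics/s8e.png')
P=lambda x,y,z,r:((proj('scene',np.c_[x+r*np.cos(th),y+r*np.sin(th),np.full(180,z)])-[278,195])*16+7.5)
for n,a in(('ring23',(.507,-.1385,.06,.023)),('ring28',(.507,-.1385,.06,.028)),('foot',(.507,-.1385,.1153-.0545,.019))):
    q=P(*a); print(n,q.min(0).round(),q.max(0).round())
    cv2.polylines(im,[q.round().astype(np.int32)],True,(0,255,255) if n=='foot' else (0,0,255),1)
cv2.imwrite('pics/s8f.png',im)
```

```text
ring23 [215. 280.] [465. 415.]
ring28 [188. 266.] [493. 430.]
foot [237. 288.] [444. 399.]
```

View pics/s8f.png

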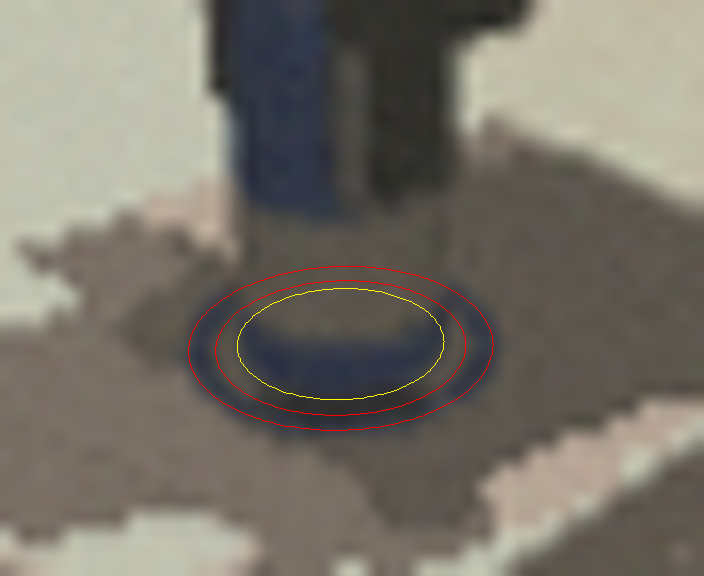

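The yellow foot outline, predicted for a concentric bottle, matches the seen foot. The ring itself sits about 5 px lower, so I nudge about 1 mm toward the camera and go down into the well.

```bash
python3 -m crank '[[-0.05,0.08,0,0,0,0],[-0.05,0.08,0.2,0,0,0],[-0.05,0.08,0.5,0,0,0],[-0.05,0.08,0.8,0,0,0],[-0.05,0.08,1,0,0,0],[-0.05,0.08,1,0,0,0]]'; python3 -c "
from h import *
cv2.imwrite('pics/s9.png',capture('scene')[:,:,::-1])
crop('pics/s9.png','pics/s9d.png',278,180,44,50,12)
st()"
```

```text
clock: 12.4
ee_pos: [0.5119, -0.1351, 0.1049]
tool_rot: [-0.0, 0.142, 0.99, 0.0]
contact_force: [-0.5, -0.2, -1.6]
opening: 0.435
t 12.45 p [ 0.5121 -0.1351  0.105 ] F [-0.68 -0.14 -2.1 ] op 0.435 q [ 0.25  0.52 -0.06  1.93  0.05  0.69  1.45]
tilt 0.03 M [[-0.959, 0.282, -0.0], [0.282, 0.959, 0.0], [0.0, -0.0, -1.0]]
```

View pics/s9d.png

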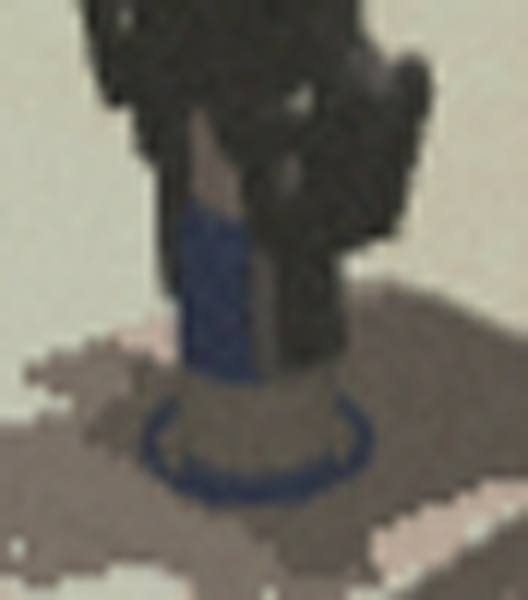

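The foot is about 10 mm inside the well with no rim contact force. Continuing down, and slowly near the floor.

```bash
python3 -m crank '[[0,0,0.3,0,0,0],[0,0,0.6,0,0,0],[0,0,0.85,0,0,0],[0,0,1,0,0,0],[0,0,1.05,0,0,0],[0,0,1.05,0,0,0],[0,0,1.05,0,0,0]]'; python3 -c "
from h import *
st()"
```

```text
clock: 13.15
ee_pos: [0.5122, -0.1351, 0.0949]
tool_rot: [0.0, 0.142, 0.99, -0.0]
contact_force: [-0.7, -0.7, -2.0]
opening: 0.427
t 13.15 p [ 0.5122 -0.1351  0.0949] F [-0.69 -0.72 -2.  ] op 0.427 q [ 0.25  0.53 -0.06  1.94  0.05  0.66  1.44]
tilt 0.01 M [[-0.959, 0.282, 0.0], [0.282, 0.959, -0.0], [-0.0, -0.0, -1.0]]
```

```bash
python3 -m crank '[[0,0,0.05,0,0,0],[0,0,0.1,0,0,0],[0,0,0.1,0,0,0],[0,0,0.1,0,0,0]]'; python3 -m crank '[[0,0,0.05,0,0,0],[0,0,0.05,0,0,0],[0,0,0.05,0,0,0]]'; python3 -c "
from h import *
st()"
```

```text
clock: 13.55
ee_pos: [0.5122, -0.1351, 0.0938]
tool_rot: [0.0, 0.142, 0.99, -0.0]
contact_force: [-0.7, -0.2, -1.9]
opening: 0.436
clock: 13.85
ee_pos: [0.5122, -0.1351, 0.0933]
tool_rot: [-0.0, 0.142, 0.99, -0.0]
contact_force: [0.9, 0.1, -1.5]
opening: 0.43
t 13.85 p [ 0.5122 -0.1351  0.0933] F [ 0.92  0.11 -1.52] op 0.43 q [ 0.25  0.54 -0.06  1.95  0.05  0.66  1.44]
tilt 0.0 M [[-0.959, 0.282, -0.0], [0.282, 0.959, -0.0], [0.0, -0.0, -1.0]]
```

```bash
python3 -m crank '[[0,0,0.05,0,0,0],[0,0,0.05,0,0,0],[0,0,0.05,0,0,0]]'; python3 -m crank '[[0,0,0.05,0,0,0],[0,0,0.05,0,0,0],[0,0,0.05,0,0,0]]'; python3 -c "
from h import *
st()"
```

```text
clock: 14.15
ee_pos: [0.5122, -0.1351, 0.0928]
tool_rot: [-0.0, 0.142, 0.99, -0.0]
contact_force: [-0.0, 0.3, -1.5]
opening: 0.427
clock: 14.45
ee_pos: [0.5123, -0.1351, 0.0925]
tool_rot: [0.0, 0.142, 0.99, -0.0]
contact_force: [-1.7, 0.2, 3.3]
opening: 0.433
t 14.45 p [ 0.5123 -0.1351  0.0925] F [-1.68  0.23  3.35] op 0.433 q [ 0.25  0.54 -0.06  1.95  0.05  0.66  1.44]
tilt 0.02 M [[-0.959, 0.282, 0.0], [0.282, 0.959, -0.0], [-0.0, 0.0, -1.0]]
```

Floor contact comes exactly where expected (TCP z 0.0925, about 5 N change). Releasing, then checking.

```bash
python3 -m crank '[[0,0,0,0,0,0],[0,0,0,0,0,0],[0,0,0,0,0,0],[0,0,0,0,0,0],[0,0,0,0,0,0],[0,0,0,0,0,0]]' 85 40; python3 -c "
from h import *
cv2.imwrite('pics/s10.png',capture('scene')[:,:,::-1])
crop('pics/s10.png','pics/s10d.png',270,165,60,65,9)
st()"
```

```text
clock: 15.05
ee_pos: [0.5122, -0.1351, 0.0923]
tool_rot: [-0.0, 0.142, 0.99, -0.0]
contact_force: [-0.2, -0.2, -0.2]
opening: 0.851
t 15.1 p [ 0.5122 -0.1351  0.0923] F [ 0.15 -0.35  0.32] op 0.851 q [ 0.25  0.54 -0.06  1.95  0.05  0.66  1.44]
tilt 0.0 M [[-0.959, 0.282, -0.0], [0.282, 0.959, -0.0], [0.0, -0.0, -1.0]]
```

View pics/s10d.png

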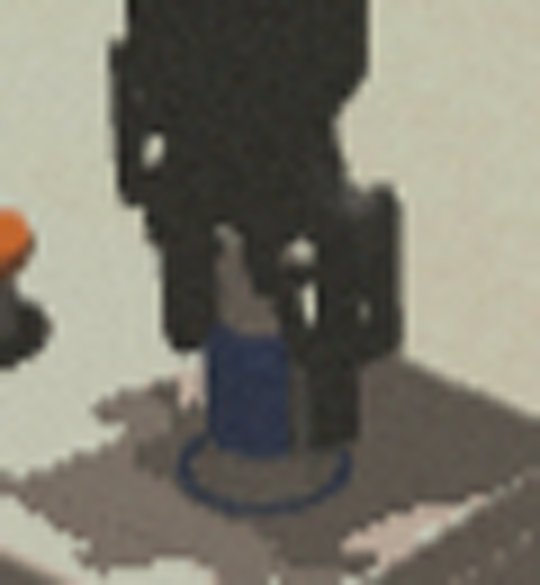

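The bottle stands released in the well between the open fingers. Retreating straight up.

```bash
python3 -m crank '[[0,0,-0.5,0,0,0],[0,0,-1.5,0,0,0],[0,0,-3.5,0,0,0],[0,0,-6,0,0,0],[0,0,-8.5,0,0,0],[0,0,-11,0,0,0],[0,0,-12.5,0,0,0],[0,0,-13,0,0,0],[0,0,-13,0,0,0],[0,0,-13,0,0,0]]'; python3 -c "
from h import *
cv2.imwrite('pics/s11.png',capture('scene')[:,:,::-1])
crop('pics/s11.png','pics/s11d.png',230,120,120,120,6)
st();print(delta(.5127,-.2657,.222))"
```

```text
clock: 16.1
ee_pos: [0.5118, -0.135, 0.2218]
tool_rot: [-0.0, 0.142, 0.99, 0.0]
contact_force: [0.1, -0.2, -1.3]
opening: 0.847
t 16.15 p [ 0.5116 -0.135   0.2215] F [-0.38 -0.02  0.07] op 0.852 q [ 0.26  0.38 -0.07  1.79  0.03  0.98  1.46]
tilt 0.09 M [[-0.959, 0.282, -0.002], [0.282, 0.959, 0.0], [0.002, -0.0, -1.0]]
[ -3.79 -12.51  -0.06]
```

View pics/s11d.png

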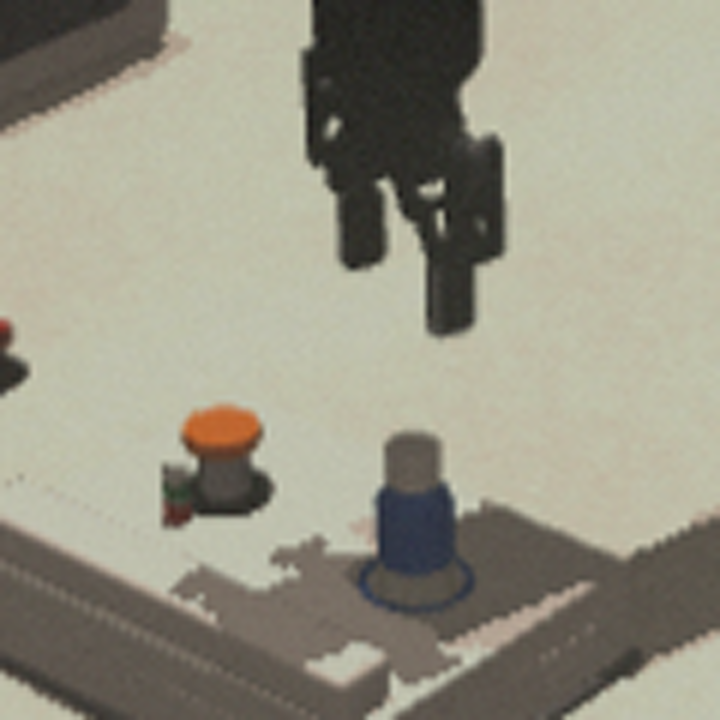

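The bottle is upright and seated: cap at (413,460), ring at (417,580). The key is up at (222,430). Closing the gripper and moving above the key.

```bash
python3 -m crank '[[-0.8,-2.5,0,0,0,0],[-1.6,-5.5,0,0,0,0],[-2.6,-8.5,0,0,0,0],[-3.4,-11.2,0,0,0,0],[-3.8,-12.5,0,0,0,0],[-3.8,-12.5,2,0,0,0],[-3.8,-12.5,4.5,0,0,0],[-3.8,-12.5,6.5,0,0,0],[-3.8,-12.5,7.5,0,0,0],[-3.8,-12.5,7.5,0,0,0],[-3.8,-12.5,7.5,0,0,0],[-3.8,-12.5,7.5,0,0,0]]' 0 60; python3 -c "
from h import *
cv2.imwrite('pics/s12.png',capture('scene')[:,:,::-1])
crop('pics/s12.png','pics/s12d.png',230,120,100,100,7)
st();print(delta(.5127,-.2657,.120))"
```

```text
clock: 17.35
ee_pos: [0.5141, -0.2658, 0.1483]
tool_rot: [0.001, 0.142, 0.99, -0.0]
contact_force: [-0.7, -0.1, 0.1]
opening: -0.002
t 17.4 p [ 0.514  -0.2659  0.1483] F [-0.23  0.42  0.05] op 0.003 q [ 0.46  0.52 -0.04  1.76  0.03  0.85  1.69]
tilt 0.1 M [[-0.959, 0.282, 0.002], [0.282, 0.959, -0.001], [-0.002, -0.0, -1.0]]
[ 0.14 -0.02  2.83]
```

View pics/s12d.png

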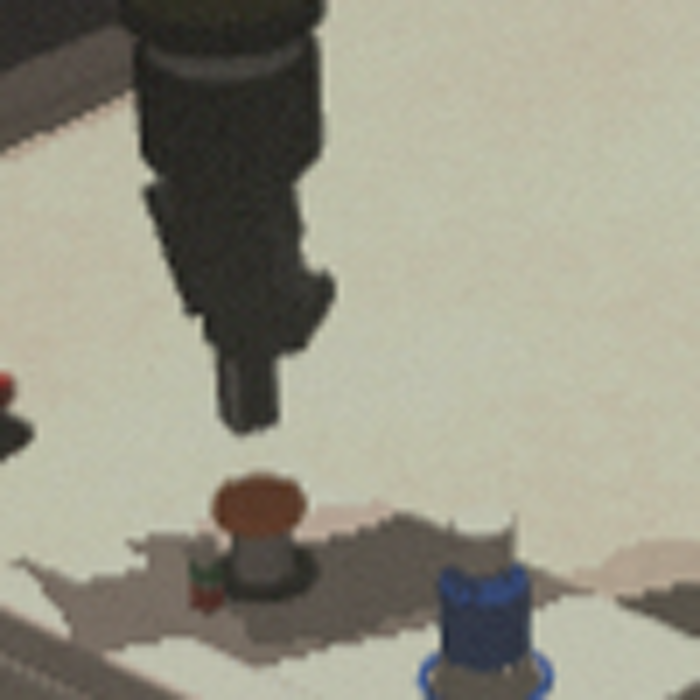

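Run:
```python
from h import *
P=lambda X:((proj('scene',X)-[230,120])*7+3).round(1)
p=np.array([.514,-.2659,.1483])
print('tip pred',P([p[0],p[1],.134]),'key pred',P([.5127,-.2657,.1]))
print(P([.5137,-.2657,.1])-P([.5127,-.2657,.1]),P([.5127,-.2647,.1])-P([.5127,-.2657,.1]))
crop('pics/s12.png','pics/s12e.png',255,165,30,45,16)
```

```text
tip pred [[248.2 432.9]] key pred [[255.2 501.1]]
[[-1.6  0.9]] [[1.7 0.7]]
```

View pics/s12e.png

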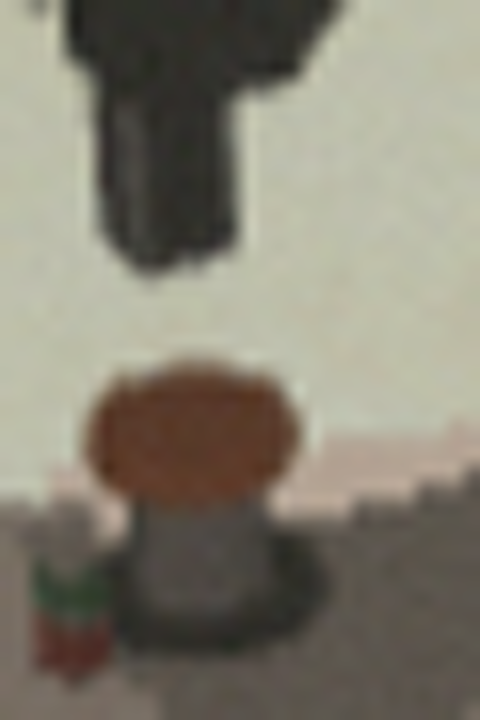

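The fingertips (about 168 in the crop) lie roughly 2 mm left of the key axis (about 193, after parallax). Correcting, then descending to just above the key top.

```bash
python3 -m crank '[[0.25,0.08,0.5,0,0,0],[0.25,0.08,1.2,0,0,0],[0.25,0.08,2,0,0,0],[0.25,0.08,2.6,0,0,0],[0.25,0.08,3,0,0,0],[0.25,0.08,3.1,0,0,0],[0.25,0.08,3.1,0,0,0],[0.25,0.08,3.1,0,0,0]]'; python3 -c "
from h import *
st()"; python3 -m crank '[[0,0,0.1,0,0,0],[0,0,0.2,0,0,0],[0,0,0.3,0,0,0],[0,0,0.4,0,0,0],[0,0,0.4,0,0,0],[0,0,0.4,0,0,0]]'; python3 -c "
from h import *
st()"
```

```text
clock: 18.2
ee_pos: [0.5114, -0.2644, 0.1165]
tool_rot: [0.0, 0.142, 0.99, -0.0]
contact_force: [-0.5, 0.4, -0.4]
opening: 0.001
t 18.2 p [ 0.5114 -0.2644  0.1165] F [-0.52  0.44 -0.43] op 0.001 q [ 0.46  0.56 -0.04  1.8   0.03  0.78  1.69]
tilt 0.02 M [[-0.959, 0.282, 0.0], [0.282, 0.959, -0.0], [-0.0, -0.0, -1.0]]
clock: 18.8
ee_pos: [0.5113, -0.2643, 0.1125]
tool_rot: [0.0, 0.142, 0.99, -0.0]
contact_force: [-0.2, 0.4, 2.7]
opening: 0.002
t 18.8 p [ 0.5113 -0.2643  0.1125] F [-0.19  0.4   2.68] op 0.002 q [ 0.46  0.56 -0.04  1.81  0.03  0.77  1.69]
tilt 0.02 M [[-0.959, 0.282, 0.0], [0.282, 0.959, -0.0], [-0.0, -0.0, -1.0]]
```

Contact is where expected (about 0.114), with about 3 N. Pressing to TCP z 0.103, then checking force and picture.

```bash
python3 -m crank '[[0,0,0.15,0,0,0],[0,0,0.3,0,0,0],[0,0,0.45,0,0,0],[0,0,0.6,0,0,0],[0,0,0.75,0,0,0],[0,0,0.9,0,0,0],[0,0,0.95,0,0,0],[0,0,0.95,0,0,0],[0,0,0.95,0,0,0],[0,0,0.95,0,0,0]]'; python3 -c "
from h import *
F=[]
for i in range(4): 
    im=capture('scene'); s=sense(); F.append(s['contact_force'][2])
cv2.imwrite('pics/s13.png',im[:,:,::-1])
crop('pics/s13.png','pics/s13e.png',245,165,45,45,16)
st();print(F)"
```

```text
clock: 19.8
ee_pos: [0.5113, -0.2643, 0.1029]
tool_rot: [0.0, 0.142, 0.99, -0.0]
contact_force: [0.5, -0.0, 6.0]
opening: 0.001
t 20.0 p [ 0.5113 -0.2643  0.103 ] F [-1.17  0.11  5.85] op 0.001 q [ 0.46  0.58 -0.04  1.82  0.03  0.75  1.69]
tilt 0.02 M [[-0.959, 0.282, 0.0], [0.282, 0.959, -0.0], [-0.0, -0.0, -1.0]]
[np.float64(5.901661253037969), np.float64(6.389127597798954), np.float64(5.554770557884299), np.float64(5.8499697131050725)]
```

View pics/s13e.png

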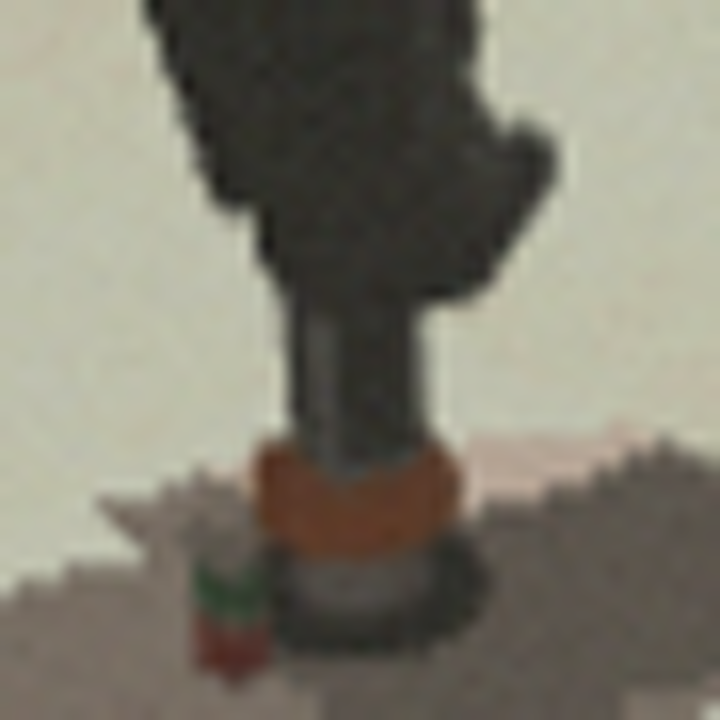

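The cap is pressed down, its lower front edge moving from 510 to 558 in the 16× crop. Force is about 6.2 N net, against 6.3 N expected for 11 mm. One more millimetre, then a pixel cross-check.

```bash
python3 -m crank '[[0,0,0.05,0,0,0],[0,0,0.1,0,0,0],[0,0,0.1,0,0,0],[0,0,0.1,0,0,0],[0,0,0.1,0,0,0],[0,0,0.1,0,0,0]]'
python3 - <<'E'
from h import *
F=[]
for i in range(6): 
    im=capture('scene'); F.append(sense()['contact_force'][2])
cv2.imwrite('pics/s14.png',im[:,:,::-1]); cv2.imwrite('pics/t14.png',capture('top')[:,:,::-1])
st();print('F mean',np.mean(F))
# vertical shift of the orange cap's lower edge, key up -> now
def low(f):
    hsv=cv2.cvtColor(cv2.imread(f),cv2.COLOR_BGR2HSV).astype(float); 
    a=cv2.imread(f).astype(float); o=(a[:,:,2]-a[:,:,0])/(a.sum(2)+1)   # redness ratio
    r=[]
    for u in range(262,272):
        col=o[180:212,u]; i=int(np.argmax(col)); 
        hi=col.max();th=hi/2
        j=max(k for k in range(len(col)) if col[k]>th)
        r.append(180+j+(col[j]-th)/(col[j]-col[j+1]))
    return np.array(r)
A,B,C=low('pics/s12.png'),low('pics/s13.png'),low('pics/s14.png'); print(A.round(2));print(B.round(2));print(C.round(2))
pp=lambda d:proj('scene',[.525,-.25,.09-d])[0,1]
print('shift px',np.median(B-A),np.median(C-A),'px per mm',(pp(.012)-pp(0))/12)
crop('pics/s14.png','pics/s14e.png',245,165,45,45,16); crop('pics/s14.png','pics/s14w.png',200,130,240,180,3)
E
```

```text
clock: 20.6
ee_pos: [0.5114, -0.2643, 0.102]
tool_rot: [0.0, 0.142, 0.99, -0.0]
contact_force: [-0.5, 0.5, 6.1]
opening: 0.005
t 20.95 p [ 0.5114 -0.2643  0.102 ] F [-0.74  0.95  6.7 ] op -0.002 q [ 0.46  0.58 -0.04  1.82  0.03  0.75  1.69]
tilt 0.02 M [[-0.959, 0.282, 0.0], [0.282, 0.959, -0.0], [-0.0, -0.0, -1.0]]
F mean 6.003088616255859
[195.54 196.08 196.1  196.53 196.5  196.54 196.26 196.11 195.57 195.05]
[198.7  199.39 199.63 199.59 199.56 199.7  199.47 199.39 198.98 198.78]
[199.17 199.71 199.59 199.77 199.79 199.78 199.81 199.59 199.3  198.84]
shift px 3.249311399129681 3.518954809650012 px per mm 0.2862486163851088
```

View pics/s14e.png

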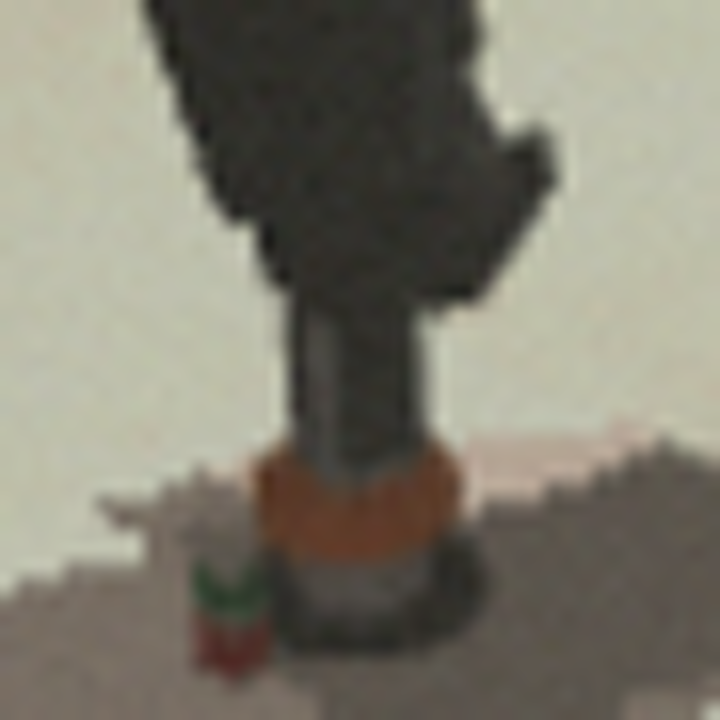

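View pics/s14w.png

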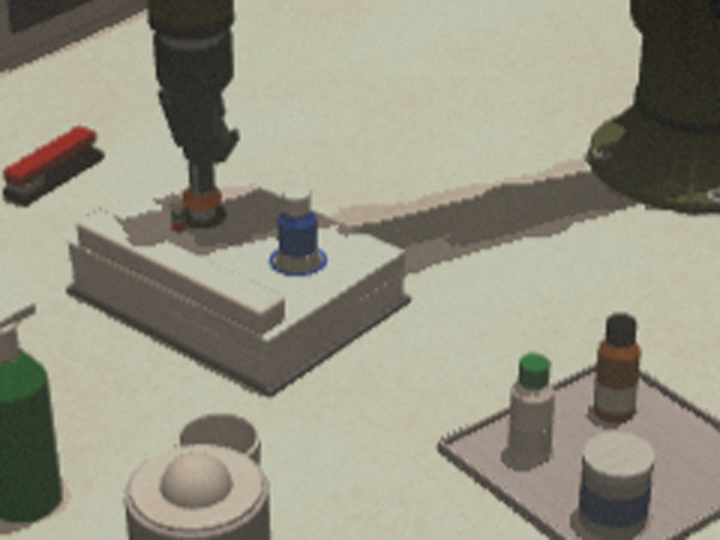

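All three checks fit half travel: height gives 12.0 mm, pixel shift gives 3.52/0.286 ≈ 12.3 mm, and net force is about 6.3 N. The bottle is seated upright (299,235 in the wide crop), the white and amber bottles and the tin stand in place, and the stapler and cup look unmoved. Handing in while holding.

```bash
python3 -c "
from h import *
print(close_job())"
```

```text
the job is handed in; nothing more can be done
None
```

I handed the job in at about 21 s of the 61 s allowed, with the arm still holding the reader key at about half travel.

- **Bottle:** I picked the blue bottle off the tray and tipped it in the air. It measured 40.0° and stayed there for more than a second. I brought it upright (0.03°), lowered it into the well until it touched the floor at the expected height with about 5 N, then let go. The camera shows it standing upright in the ring.
- **Key:** I pressed it with the closed fingertips and never went past the final depth. Three checks on that depth:

| Check | Result | Expected at half travel |
|---|---|---|
| Fingertip height | 12.0 mm down | 12 mm |
| Movement of the key cap in the picture | about 12.3 mm | 12 mm |
| Force, after removing the sensor offset | about 6.3 N, which suggests 11 mm | 6.6 N |

- **Disagreements:** The force reads slightly low, but its noise is about ±0.7 N. The scene camera read about 5 mm lower in x than the top camera, so I took the well and key positions from the top camera, then corrected them by 1–2 mm from where the bottle and fingertips appeared in the scene picture.
- **Bystanders:** In the last scene crop the other two bottles, the tin, the stapler and the cup look unmoved. I did not check the mouse and pill box in a final picture, but the arm stayed well above them.

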